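# Turn the spice turntable to bring the red-lidded jar to the front

### The arm

A 6-joint arm with a two-finger parallel gripper is mounted at the origin on the work surface. World frame = base frame: x ahead of the robot, y to its left, z up, the work surface at z = 0. Lengths are in m, angles in rad, forces in N, time in s.
With the tool pointing down it reaches from about 0.3 to 0.875 m from the base axis. Payload 6.4 kg.
Tool frame: the origin (TCP) lies on the centre line of the jaws, within the pads' length; the fingertips stand 11 mm ahead of it and the grasp point (between the pads) lies 8 mm behind it; x points along the fingers, y is the direction in which the jaws open and shut, and the axes are right-handed (so a half turn about x gives the same grasp; the last joint's range is limited). The gripper opens to 85 mm and grips with 20 to 120 N. Pads are 22 mm wide; open, the fingers measure 114 mm over their backs; the gripper's body (76 mm by 85 mm) begins 54 mm behind the grasp point. The pads swing forward as they close: fully open they stand 13 mm farther back than shut.
Start: joints at [-1.523, 0.181, 1.607, -0, 1.354, -0.206], TCP at [0.144, -0.557, 0.208] pointing down, gripper open.
Joint ranges: [-2.99, 2.99], [-0.89, 2.07], [0.3, 2.58], [-1.14, 4.28], [0, 2.63], [-3.12, 3.12]. Speed limits (rad/s): [2.57, 2.57, 3.01, 3.14, 3.14, 3.14].

### API

Orientations are given as a unit quaternion [w, x, y, z].
In Python, from bench import ctrl, camera, hand_in gives the robot as it stands. The module is installed in compiled form; this text tells all that it offers.
- The arm moves only by the tool drive_tool, never from a script. Its argument "increments" is a list of rows, each a list of 7 numbers: the shift along the tool's x, y, z in m, then the turn, a rotation vector about the tool's x, y, z in degrees, then the gripper's target within -1 to 1 (fully open at 1, half-way at 0, shut at -1). In form: [[dx, dy, dz, rx, ry, rz, claw], ...]. A call has 1 to 10 rows; each row shifts and turns the commanded pose from where the row before left it, along the tool's axes as they then stand; what a row does not reach is not made up. A row lasts 1/8 s, in which the tool goes at most 62.5 mm and 10.7 degrees, less where a joint would pass 70% of its speed; a pose out of reach is approached as far as the arm can. A call is refused whole if a number of a shift passes 0.0625 or a number of a turn 10.7, either way. A call with a gripper value outside its range is refused whole. The fingers move at their own pace and stop on an object; the grip force is fixed at half the most. Time passes only in rows, so rows that do not move let the fingers close. It gives the time, the measured TCP pose, the force and the opening at its end, in the units of the state.
- ctrl.get_obs(): the state, without advancing time (a new reading comes with each control period).
- camera(name): name is "scene" or "top" or "wrist"; returns a dict with "img" (400x640x3 uint8, red, green, blue), "depth" (400x640 float32, m along the optical axis (not along the pixel's ray), 0 where there is no reading), "fx", "fy", "cx", "cy" (pixels), "k1" (the pictures are not rectified: a ray, as slopes to the right and down, at radius r is drawn at 1 + k1 r^2 times it, then the intrinsics apply), "world_from_camera" (4x4, takes a point from camera to world coordinates); the wrist camera has in their place "hand_eye" (4x4, takes a point from camera to tool coordinates, whose origin is the TCP and whose axes are the tool frame's). Camera axes: x right, y down, z forward; pixel columns grow to the right and rows downward; lengths in m; the calibration is good to about 2 mm. A picture is of the moment at which its call begins: read the wrist's pose just before it.
- hand_in(): hands the job in, once; it reports no verdict.
The state is a dict: "time_s": time; "q": joint angles; "dq": joint speeds; "joint_efforts": joint torques, N m; "eef_pos": TCP position; "eef_rot": TCP orientation; "wrist_force": force on the tool from outside, world axes, zero at the start; "torque": the same for the moment, N m; "opening": opening from 0.0 (shut) to 1.0 (fully open).
Only numpy, scipy, OpenCV 4.12 (cv2) and the standard library are available. Lean on these libraries where they do the work, as an engineer would, in place of code of your own. Each camera call takes 0.05 s, during which the arm holds its last target.

### The job

Push the spice turntable round by its rim with the fingertips until the jar with the red lid stands at the front, squarely facing the front edge of the granite (the long edge on the robot's side), then take the hand away. Do not touch or lift the jars, and turn smoothly enough that they all stay standing in their places. Leave the bowls, tongs, mug and mwiko where they are.

Things in the scene. Friction and masses are not known exactly. Their poses are not given: they have to be found in the camera images.
- turntable: Round bamboo spice turntable, 280 mm across, with a dark rim, carrying six jars. Origin: on the vertical turning axis, at the deck's underside (40 mm above the table). Turns freely either way, without stops, about its own z (up) against light friction (about 1 N at the rim); left alone it stops within a few degrees. Deck's upper face: 14 mm above the origin. Jars stand at 0, 60, 120, 180, 240, 300 degrees from its x axis.
- rim (a point): Top of the turntable's raised rim, straight out along the turntable's x axis, 136 mm from the turning axis; turns with it. The rim is 8 mm thick (132 to 140 mm from the axis) and rises 22 mm above the deck; the jars stand inside it.
- cutout (a point): Middle of one of six equal finger cut-outs in the rim, at the deck's upper face, 136 mm from the axis; turns with the turntable. Each is 54 mm wide along the rim, open above and down to the deck. They lie midway between jars, at 30, 90, 150, 210, 270, 330 degrees from the turntable's x axis (this one at 30, anticlockwise from above). A fingertip in one can push its end face along the rim.
- front (a point): The front place of the turntable, at deck height (the deck's upper face): the fixed point 82 mm from the turning axis, straight towards the granite's front edge, where the centre of the red-lidded jar must come. It does not turn with the turntable. Its -x axis points squarely to the granite's front edge.
- granite: Dark speckled granite offcut lying fixed on the table, 420 mm (x) by 940 mm (y), 30 mm thick. Origin: centre of its underside; z up. Its front edge is the long edge on its -x side, nearest the robot.
- jar_red: The marked one: the only jar with a bright red lid. A glass spice jar, 44 mm across, 58 mm tall; stands loose on the deck with its centre 82 mm from the turntable axis, one of six jars 60 degrees apart. Origin: centre of the underside; z up; its yaw means nothing.
- jar_a: Steel-lidded jar with turmeric yellow spice. A glass spice jar, 44 mm across, 58 mm tall; stands loose on the deck with its centre 82 mm from the turntable axis, one of six jars 60 degrees apart. Origin: centre of the underside; z up; its yaw means nothing.
- jar_b: Steel-lidded jar with dark brown spice. A glass spice jar, 44 mm across, 58 mm tall; stands loose on the deck with its centre 82 mm from the turntable axis, one of six jars 60 degrees apart. Origin: centre of the underside; z up; its yaw means nothing.
- jar_c: Steel-lidded jar with olive green spice. A glass spice jar, 44 mm across, 58 mm tall; stands loose on the deck with its centre 82 mm from the turntable axis, one of six jars 60 degrees apart. Origin: centre of the underside; z up; its yaw means nothing.
- jar_d: Steel-lidded jar with near black spice. A glass spice jar, 44 mm across, 58 mm tall; stands loose on the deck with its centre 82 mm from the turntable axis, one of six jars 60 degrees apart. Origin: centre of the underside; z up; its yaw means nothing.
- jar_e: Steel-lidded jar with light brown spice. A glass spice jar, 44 mm across, 58 mm tall; stands loose on the deck with its centre 82 mm from the turntable axis, one of six jars 60 degrees apart. Origin: centre of the underside; z up; its yaw means nothing.
- bowls: Nest of three stainless bowls, the largest 200 mm across and 80 mm tall, loose on the granite to the left of the turntable. Origin: centre of the underside. A bystander.
- tongs: Closed steel kitchen tongs with black tips, about 245 mm long, 26 mm wide and 22 mm high, lying across the bowl rim. Origin: middle of the underside, x along the tongs towards the tips. A bystander.
- mug: Blue ceramic mug, 82 mm across, 92 mm tall, with a handle on its +y side, standing on a fixed yellow silicone trivet (160 mm across, 7 mm thick) to the right of the turntable. Origin: centre of the underside. A bystander.
- mwiko: Brown wooden mwiko (flat stirring paddle), 331 mm long, 66 mm wide at the blade, 14 mm thick, lying along the right end of the granite, blade towards the robot. Origin: on the underside, 153 mm from the blade's end; x along the handle. A bystander.

How it is judged:
On the way:
1. the fingers, at the rim, push the turntable and it turns (contact force between the fingers and turntable above 0.2 N and angular speed of turntable above 0.1 rad/s and horizontal distance between the grasp point and turntable above 0.105 m), for 0.02 s.
At the end, for the whole second after the job is handed in: The centre of the red-lidded jar is within 25 mm (about 17 degrees of turn) of the front place, the turntable and the jar are at rest, and all six jars stand upright on the deck, 62 to 102 mm from the turning axis (horizontal distance between jar_red and front below 0.025 m and angular speed of turntable below 0.05 rad/s and linear speed of jar_red below 0.02 m/s and angle between each of jar_red, jar_a, jar_b, jar_c, jar_d, jar_e's own z axis and vertical below 0.2 rad and horizontal distance between jar_red and turntable between 0.062 and 0.102 m and horizontal distance between jar_a and turntable between 0.062 and 0.102 m and horizontal distance between jar_b and turntable between 0.062 and 0.102 m and horizontal distance between jar_c and turntable between 0.062 and 0.102 m and horizontal distance between jar_d and turntable between 0.062 and 0.102 m and horizontal distance between jar_e and turntable between 0.062 and 0.102 m); the robot touches nothing.
It fails at once if a jar is touched by the fingers or the arm (contact force between any of the fingers, the arm and jar_red above 1 N or contact force between any of the fingers, the arm and jar_a above 1 N or contact force between any of the fingers, the arm and jar_b above 1 N or contact force between any of the fingers, the arm and jar_c above 1 N or contact force between any of the fingers, the arm and jar_d above 1 N or contact force between any of the fingers, the arm and jar_e above 1 N).
It fails at once if a jar is lifted off the turntable, tips, or slides more than 20 mm inward or outward (height (world z) of any of jar_red, jar_a, jar_b, jar_c, jar_d, jar_e above 0.066 m or angle between any of jar_red, jar_a, jar_b, jar_c, jar_d, jar_e's own z axis and vertical above 0.35 rad or horizontal distance between any of jar_red, jar_a, jar_b, jar_c, jar_d, jar_e and turntable above 0.102 m or horizontal distance between any of jar_red, jar_a, jar_b, jar_c, jar_d, jar_e and turntable below 0.062 m).
It fails at once if the turntable is pushed with the arm or the gripper's body instead of the fingers (contact force between the arm and turntable above 2 N).
It fails at once if the bowls, tongs, mug or mwiko are moved more than 20 mm (distance of any of bowls, tongs, mug, mwiko from where it was at the start of the episode above 0.02 m).
It also fails if it takes over 58 s, if anything falls off the work surface, if the arm or the gripper's body presses on something with over 40 N, if the wrist force passes 120 N, or if a joint passes its speed limit or range.

## Working session

There is one attempt and no reset: what is moved stays moved. The work goes in short steps, Python scripts to look and compute and a tool call to move; the robot and the scene stay as the last step left them, time stands still between calls to the robot, and variables do not carry over. Pictures are saved under pics/ and viewed, and the job is handed in when it is done.

Besides the shell and the picture viewer there is one more tool, called after "Call:" as name(argument=value, ...) on one line, values as JSON. drive_tool: Moves the arm, as the interface text tells. Its arguments: {"type":"object","properties":{"increments":{"type":"array","items":{"type":"array","items":{"type":"number"}}}},"required":["increments"]}

```bash
mkdir -p pics
cat > h.py <<'E'
import numpy as np, cv2
from bench import ctrl, camera, hand_in
def snap(n,f):
    c=camera(n); cv2.imwrite('pics/'+f,c['img'][:,:,::-1]); return c
def world(c,T=None):
    K=np.array([[c['fx'],0,c['cx']],[0,c['fy'],c['cy']],[0,0,1.]])
    v,u=np.mgrid[0:400,0:640]
    p=cv2.undistortPoints(np.stack([u,v],-1).reshape(-1,1,2).astype(float),K,np.array([c['k1'],0,0,0.])).reshape(400,640,2)
    d=c['depth']; P=np.dstack([p[...,0]*d,p[...,1]*d,d,np.ones_like(d)])
    W=P@(c['world_from_camera'] if T is None else T).T
    W[d==0]=np.nan
    return W[...,:3]
E
python3 - <<'E'
from h import *
for n in['top','scene']:
    c=snap(n,n+'0.png'); np.save(n+'0.npy',world(c)); print(c['world_from_camera'].round(3).tolist(),c['k1'],c['fx'])
o=ctrl.get_obs(); print(o['time_s'],o['eef_pos'],o['eef_rot'],o['opening'])
E
```

```text
[[0.002, -0.998, 0.07, 0.515], [-1.0, -0.0, 0.019, -0.048], [-0.019, -0.07, -0.997, 1.218], [0.0, 0.0, 0.0, 1.0]] -0.06351981270363055 399.61905499767613
[[-0.188, 0.845, -0.501, 1.037], [0.982, 0.165, -0.091, 0.044], [0.006, -0.509, -0.861, 0.838], [0.0, 0.0, 0.0, 1.0]] -0.03543083247797771 374.10349617026304
0.1 [ 0.14438258 -0.55601932  0.20755276] [ 0.08891477  0.70147048  0.09007515 -0.70136994] 1.0015578406151988
```

View pics/top0.png

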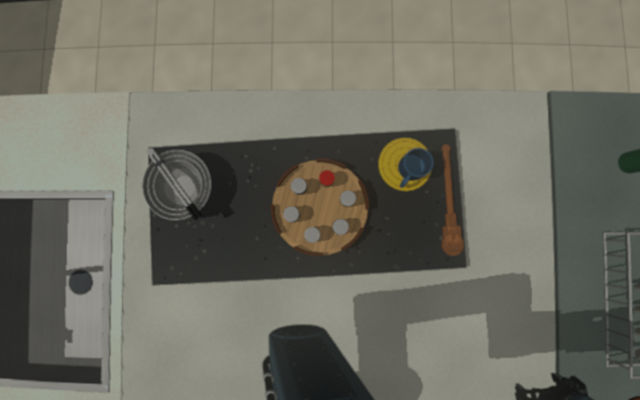

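View pics/scene0.png

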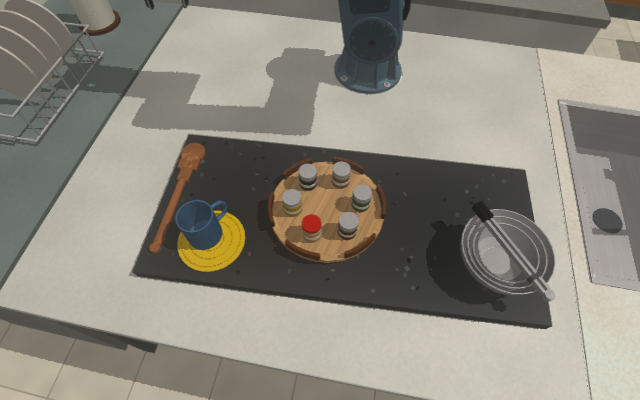

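The top view shows the red lid at (327,178), on the far side, with the turntable centre near (321,207). The front is towards larger rows, so about half a turn is needed. Next I'll measure it.

Run:
```python
from h import *
W=np.load('top0.npy'); img=cv2.imread('pics/top0.png')
z=W[...,2]
reg=np.zeros(z.shape,bool); reg[150:265,262:380]=1
m=((z>0.102)&(z<0.125)&reg).astype(np.uint8)
n,l,s,c=cv2.connectedComponentsWithStats(m)
J=[]
for i in range(1,n):
    if s[i,4]>20:
        P=W[l==i]; x,y=(P[:,:2].min(0)+P[:,:2].max(0))/2; J.append(P[:,:2].mean(0)); print(c[i].round(),s[i,4],P.mean(0).round(4),(x,y),img[l==i].mean(0).round())
J=np.array(J)
# circle fit
A=np.c_[2*J,np.ones(len(J))]; s_=np.linalg.lstsq(A,(J**2).sum(1),rcond=None)[0]; C=s_[:2]; print('centre',C,'r',np.sqrt(s_[2]+C@C), J.mean(0))
print('ang',np.degrees(np.arctan2(*(J-C).T[::-1])).round(1))
# deck/rim
md=((z>0.045)&(z<0.062)&reg); print('deck',np.nanmedian(z[md]), W[md][:,:2].min(0),W[md][:,:2].max(0))
mr=((z>0.068)&(z<0.082)&reg); P=W[mr]; r=np.hypot(*(P[:,:2]-C).T); a=np.degrees(np.arctan2(*(P[:,:2]-C).T[::-1]))%60
k=r>.125; print('rim',k.sum(),np.median(r[k]),np.histogram(a[k],bins=np.arange(0,61,5))[0])
# granite
mg=((z>0.02)&(z<0.04)).astype(np.uint8); mg[:, :140]=0; mg[:,480:]=0
pts=[]
for u in list(range(170,265,3))+list(range(375,440,3)):
    v=np.where(mg[:,u])[0]
    if len(v): pts.append(W[v.max(),u,:2])
pts=np.array(pts); f=np.polyfit(pts[:,1],pts[:,0],1); print('front edge x=',f,'deg',np.degrees(np.arctan(f[0])),np.std(pts[:,0]-np.polyval(f,pts[:,1])))
```

```text
[327. 177.] 199 [ 0.6576 -0.0523  0.1128] (np.float64(0.6576223748500852), np.float64(-0.05210968720879916)) [ 32.  41. 127.]
[298. 185.] 194 [0.6355 0.0265 0.113 ] (np.float64(0.6352711515129428), np.float64(0.025922068934981467)) [113. 119. 121.]
[348. 198.] 195 [ 0.6003 -0.1104  0.1133] (np.float64(0.6010068700322373), np.float64(-0.11034205070219964)) [112. 119. 121.]
[291. 214.] 195 [0.5566 0.0469 0.1131] (np.float64(0.5568156016552046), np.float64(0.047736275158450206)) [114. 120. 122.]
[340. 226.] 197 [ 0.5214 -0.0902  0.1131] (np.float64(0.5211116863198502), np.float64(-0.09089512267599695)) [114. 120. 122.]
[312. 234.] 195 [ 0.4992 -0.0116  0.1134] (np.float64(0.49890929453318883), np.float64(-0.010800024686946807)) [115. 121. 124.]
centre [ 0.57842635 -0.03178722] r 0.08167825644491254 [ 0.57842565 -0.03184928]
ang [ -14.5   45.6  -74.5  105.5 -134.4  165.7]
deck 0.05543621429200596 [ 0.44171948 -0.17024682] [0.71658763 0.10689201]
rim 566 0.13578552240773095 [59  0  0  0  0 40 79 78 79 76 77 78]
front edge x= [-0.05815809  0.37387792] deg -3.328463759811616 0.0012469314400001177
```

Run:
```python
from h import *
from scipy.spatial.transform import Rotation as R
o=ctrl.get_obs(); q=o['eef_rot']; M=R.from_quat(np.r_[q[1:],q[0]]).as_matrix(); print(M.round(4)); print(o['eef_pos'],o['q'].round(3) if hasattr(o['q'],'round') else o['q'])
W=np.load('top0.npy').reshape(-1,3); C=np.array([.578,-.032])
for a in(-104.5,-185,-266.7):
    p=C+.136*np.array([np.cos(np.radians(a)),np.sin(np.radians(a))]); 
    r=np.hypot(*(W[:,:2]-C).T); m=(W[:,2]>.06)&(r>.145)&(W[:,2]<.2)&(W[:,0]>.4)
    d=np.hypot(*(W[m][:,:2]-p).T); i=d.argmin(); print(a,p.round(4),d[i],W[m][i])
c=snap('wrist','w0.png')
```

```text
[[-1.000e-04  2.511e-01 -9.680e-01]
 [ 1.600e-03 -9.680e-01 -2.511e-01]
 [-1.000e+00 -1.600e-03 -3.000e-04]]
[ 0.14438258 -0.55601932  0.20755276] [-1.523  0.182  1.608  0.     1.354 -0.206]
-104.5 [ 0.5439 -0.1637] 0.1341444726049474 [ 0.63615202 -0.26110122  0.08654986]
-185 [ 0.4425 -0.0201] 0.30911703742899965 [ 0.63615202 -0.26110122  0.08654986]
-266.7 [0.5702 0.1038] 0.18120160231037924 [0.62233299 0.27730598 0.11271541]
```

View pics/w0.png

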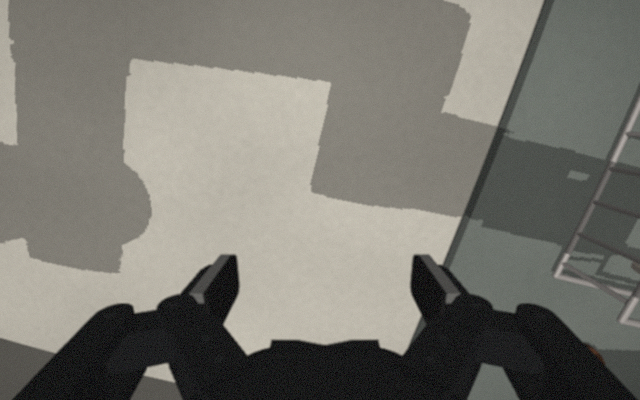

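Call:
drive_tool(increments=[[0,0,0,-10,0,0,-1],[0,0,0,-10,0,0,-1],[0,0,0,-10,0,0,-1],[0,0,0,-10,0,0,-1],[0,0,0,-10,0,0,-1],[0,0,0,-10,0,0,-1],[0,0,0,-10,0,0,-1],[0,0,0,-10,0,0,-1],[0,0,0,-1,0,0,-1],[0,0,0,0,0,0,-1]])

```text
time_s: 1.4
eef_pos: [0.1444, -0.5564, 0.2082]
eef_rot: [0.523, 0.476, 0.523, -0.476]
wrist_force: [-0.2, 0.3, -0.3]
opening: -0.003
```

```bash
cat > st.py <<'E'
from h import *
from scipy.spatial.transform import Rotation as R
import sys
o=ctrl.get_obs(); q=o['eef_rot']; M=R.from_quat(np.r_[q[1:],q[0]]).as_matrix()
p=np.array(o['eef_pos'])
print(o['time_s'],p.round(4),'yaw_y',np.degrees(np.arctan2(M[1,1],M[0,1])).round(2),'xax',M[:,0].round(3),'op',o['opening'],'q',np.round(o['q'],3),'F',np.round(o['wrist_force'],2))
if len(sys.argv)>1:
    t=np.array([float(a) for a in sys.argv[1:4]]); print('tool delta',(M.T@(t-p)).round(4))
E
python3 st.py .5439 -.1637 .20; python3 -c "
from h import *
c=snap('wrist','w1.png'); print(c['hand_eye'].round(3))"
```

```text
1.4 [ 0.1444 -0.5564  0.2082] yaw_y 5.38 xax [-0.  0. -1.] op -0.0034672088463989638 q [-1.523  0.181  1.607 -0.     1.354 -1.617] F [-0.2   0.35 -0.26]
tool delta [ 0.0083  0.4346 -0.3536]
[[ 0.    -0.275  0.961 -0.164]
 [ 1.     0.001  0.     0.002]
 [-0.001  0.961  0.275 -0.07 ]
 [ 0.     0.     0.     1.   ]]
```

View pics/w1.png

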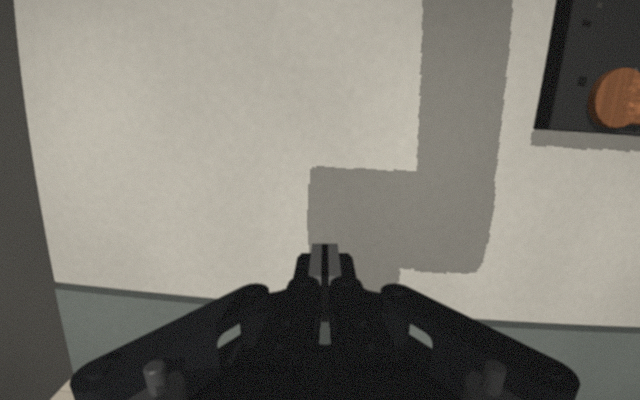

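Call:
drive_tool(increments=[[0,0.03,-0.025,0,0,0,-1],[0,0.045,-0.036,0,0,0,-1],[0,0.045,-0.036,0,0,0,-1],[0,0.045,-0.036,0,0,0,-1],[0,0.045,-0.036,0,0,0,-1],[0,0.045,-0.036,0,0,0,-1],[0,0.045,-0.036,0,0,0,-1],[0,0.045,-0.036,0,0,0,-1],[0,0.045,-0.036,0,0,0,-1],[0,0.04,-0.036,0,0,0,-1]])

```text
time_s: 2.7
eef_pos: [0.54, -0.1662, 0.2086]
eef_rot: [0.523, 0.476, 0.523, -0.476]
wrist_force: [0.7, -1.0, -0.2]
opening: 0.001
```

```bash
python3 st.py .5439 -.1637 .13; python3 -c "
from h import *
snap('wrist','w2.png')
snap('scene','s2.png')"; python3 st.py
```

```text
2.7 [ 0.54   -0.1662  0.2086] yaw_y 5.44 xax [ 0.001 -0.    -1.   ] op 0.0007853347101430222 q [-0.508  0.158  1.633 -0.     1.35  -0.603] F [ 0.73 -0.99 -0.24]
tool delta [ 0.0786  0.004  -0.0021]
2.8 [ 0.5413 -0.1635  0.2084] yaw_y 5.73 xax [ 0.001  0.001 -1.   ] op -0.0008087783981086139 q [-0.504  0.159  1.632  0.002  1.35  -0.605] F [-0.86 -0.4   0.96]
```

View pics/w2.png

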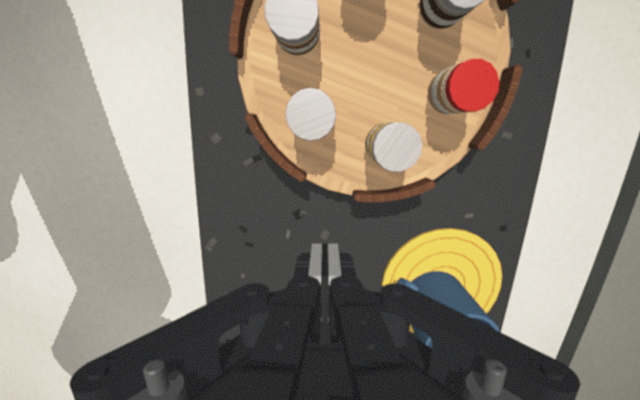

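View pics/s2.png

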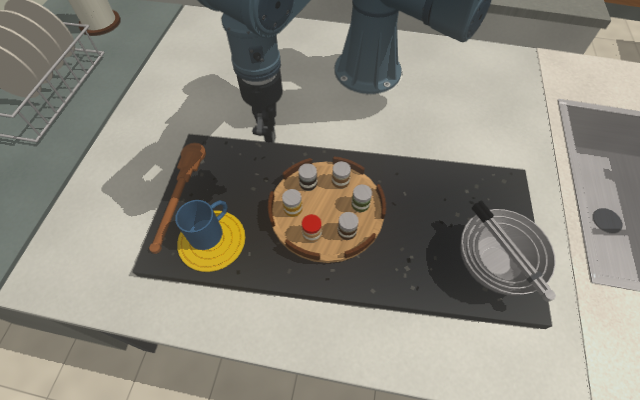

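Run:
```python
from h import *
from scipy.spatial.transform import Rotation as R
o=ctrl.get_obs(); q=o['eef_rot']; T=np.eye(4);T[:3,:3]=R.from_quat(np.r_[q[1:],q[0]]).as_matrix();T[:3,3]=o['eef_pos']
c=camera('wrist'); X=T@c['hand_eye']
K=np.array([[c['fx'],0,c['cx']],[0,c['fy'],c['cy']],[0,0,1.]])
def proj(p):
    Y=np.linalg.inv(X)@np.r_[p,1]; return cv2.projectPoints(Y[None,:3],np.zeros(3),np.zeros(3),K,np.array([c['k1'],0,0,0.]))[0].ravel().round(1)
for p in([.5439,-.1637,.054],[.6576,-.0523,.113],[.5214,-.0902,.113],[.6003,-.1104,.113]): print(p,proj(np.array(p)))
W=world(c,X); 
for (u,v) in((323,248),(315,250),(332,250),(472,85),(310,114),(396,147)): print((u,v),W[v,u].round(4), (np.linalg.inv(T)@np.r_[W[v,u],1])[:3].round(4))
```

```text
[0.5439, -0.1637, 0.054] [324.8 189.4]
[0.6576, -0.0523, 0.113] [472.   89.8]
[0.5214, -0.0902, 0.113] [307.6 118. ]
[0.6003, -0.1104, 0.113] [394.8 151.3]
(323, 248) [ 0.5414 -0.1529  0.2394] [-0.0311  0.0013 -0.0106]
(315, 250) [ 0.5375 -0.1535  0.2412] [-0.0328 -0.0027 -0.0104]
(332, 250) [ 0.5458 -0.1523  0.242 ] [-0.0337  0.0056 -0.0107]
(472, 85) [ 0.6579 -0.0481  0.1105] [ 0.0981  0.1275 -0.1031]
(310, 114) [ 0.5231 -0.0867  0.1117] [ 0.0968 -0.0105 -0.0782]
(396, 147) [ 0.6014 -0.1067  0.1105] [ 0.098   0.0654 -0.0504]
```

Run:
```python
from h import *
c=camera('wrist'); W=world(c,c['hand_eye']); cv2.imwrite('pics/w3.png',cv2.convertScaleAbs(cv2.resize(c['img'][200:350,250:400,::-1],(750,600),interpolation=cv2.INTER_NEAREST),alpha=1.8))
for v in range(236,350,4): print(v,[W[v,u].round(3).tolist() for u in(300,317,331,345)])
print(ctrl.get_obs()['time_s'])
```

```text
236 [[0.179, -0.029, 0.066], [0.179, -0.007, 0.066], [0.18, 0.01, 0.066], [0.179, 0.028, 0.066]]
240 [[0.179, -0.029, 0.071], [0.179, -0.007, 0.071], [0.179, 0.01, 0.072], [0.178, 0.028, 0.071]]
244 [[0.18, -0.029, 0.077], [-0.026, -0.002, -0.011], [-0.026, 0.005, -0.011], [0.179, 0.028, 0.077]]
248 [[0.179, -0.029, 0.082], [-0.032, -0.002, -0.011], [-0.033, 0.005, -0.012], [0.178, 0.028, 0.082]]
252 [[0.178, -0.029, 0.088], [-0.037, -0.002, -0.011], [-0.036, 0.005, -0.011], [0.178, 0.028, 0.087]]
256 [[-0.033, -0.01, -0.007], [-0.041, -0.001, -0.011], [-0.041, 0.005, -0.011], [-0.032, 0.012, -0.007]]
260 [[-0.037, -0.01, -0.007], [-0.046, -0.001, -0.011], [-0.045, 0.005, -0.011], [-0.037, 0.012, -0.007]]
264 [[-0.042, -0.009, -0.007], [-0.049, -0.001, -0.011], [-0.05, 0.005, -0.011], [-0.04, 0.012, -0.007]]
268 [[-0.046, -0.009, -0.007], [-0.052, -0.001, -0.011], [-0.053, 0.005, -0.011], [-0.045, 0.011, -0.007]]
272 [[-0.049, -0.009, -0.007], [-0.057, -0.001, -0.011], [-0.057, 0.005, -0.011], [-0.049, 0.011, -0.007]]
276 [[-0.062, -0.008, -0.012], [-0.06, -0.001, -0.011], [-0.06, 0.
[... 1226 characters left out ...]
0.071, -0.001, 0.003], [-0.069, 0.005, 0.004], [-0.097, 0.008, -0.017]]
328 [[-0.099, -0.005, -0.017], [-0.07, -0.001, 0.006], [-0.069, 0.005, 0.006], [-0.098, 0.008, -0.017]]
332 [[-0.099, -0.005, -0.017], [-0.07, -0.001, 0.008], [-0.071, 0.005, 0.007], [-0.1, 0.007, -0.017]]
336 [[-0.101, -0.004, -0.017], [-0.071, -0.001, 0.008], [-0.072, 0.004, 0.008], [-0.101, 0.007, -0.017]]
340 [[-0.104, -0.004, -0.018], [-0.074, -0.001, 0.008], [-0.072, 0.004, 0.009], [-0.103, 0.007, -0.017]]
344 [[-0.104, -0.004, -0.017], [-0.096, -0.0, -0.01], [-0.097, 0.004, -0.011], [-0.102, 0.007, -0.015]]
348 [[-0.106, -0.004, -0.017], [-0.099, -0.0, -0.011], [-0.099, 0.004, -0.011], [-0.103, 0.007, -0.015]]
2.9
```

View pics/w3.png

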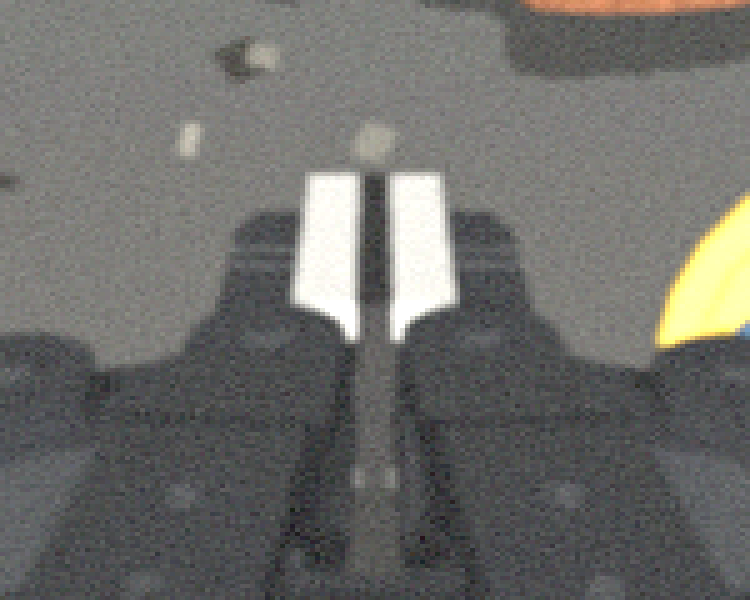

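```bash
python3 - <<'E'
from h import *
c=snap('scene','s3.png'); W=world(c)
for v in range(110,146,2):
  for u in range(250,285,4):
    p=W[v,u]
    if p[2]>.15: print(u,v,p.round(3))
E
python3 -c "
import cv2;i=cv2.imread('pics/s3.png')[60:160,200:330];cv2.imwrite('pics/s3z.png',cv2.resize(i,None,fx=6,fy=6))"
```

```text
254 110 [ 0.579 -0.168  0.35 ]
258 110 [ 0.578 -0.161  0.349]
262 110 [ 0.577 -0.153  0.35 ]
266 110 [ 0.559 -0.153  0.332]
270 110 [ 0.558 -0.145  0.333]
274 110 [ 0.523 -0.151  0.298]
254 112 [ 0.58  -0.168  0.345]
258 112 [ 0.577 -0.161  0.344]
262 112 [ 0.579 -0.153  0.347]
266 112 [ 0.561 -0.153  0.329]
270 112 [ 0.557 -0.146  0.327]
274 112 [ 0.515 -0.154  0.284]
254 114 [ 0.582 -0.168  0.342]
258 114 [ 0.579 -0.162  0.34 ]
262 114 [ 0.58  -0.153  0.343]
266 114 [ 0.563 -0.153  0.327]
270 114 [ 0.558 -0.147  0.322]
254 116 [ 0.583 -0.168  0.339]
258 116 [ 0.58  -0.162  0.336]
262 116 [ 0.581 -0.154  0.339]
266 116 [ 0.565 -0.153  0.323]
270 116 [ 0.555 -0.148  0.314]
254 118 [ 0.56  -0.18   0.307]
258 118 [ 0.583 -0.161  0.334]
262 118 [ 0.578 -0.156  0.331]
266 118 [ 0.565 -0.153  0.317]
270 118 [ 0.556 -0.149  0.309]
258 120 [ 0.585 -0.161  0.331]
262 120 [ 0.564 -0.163  0.309]
266 120 [ 0.556 -0.158  0.303]
270 120 [ 0.556 -0.15   0.304]
258 122 [ 0.589 -0.16   0.33 ]
262 122 [ 0.556 -0.167  0.295]
266 122 [ 0.556 -0.159  0.296]
270 122 [ 0.556 -0.15   0.298]
254 124 [ 0.584
[... 400 characters left out ...]
596 -0.151  0.324]
266 128 [ 0.581 -0.15   0.308]
270 128 [ 0.553 -0.153  0.278]
254 130 [ 0.6   -0.166  0.32 ]
258 130 [ 0.6   -0.158  0.321]
262 130 [ 0.599 -0.151  0.322]
266 130 [ 0.584 -0.15   0.306]
270 130 [ 0.563 -0.15   0.283]
254 132 [ 0.601 -0.167  0.315]
258 132 [ 0.601 -0.159  0.317]
262 132 [ 0.601 -0.151  0.318]
266 132 [ 0.586 -0.149  0.303]
270 132 [ 0.565 -0.15   0.28 ]
262 134 [ 0.548 -0.175  0.25 ]
266 134 [ 0.555 -0.163  0.26 ]
270 134 [ 0.547 -0.158  0.252]
262 136 [ 0.55  -0.175  0.245]
266 136 [ 0.554 -0.164  0.253]
270 136 [ 0.549 -0.158  0.249]
266 138 [ 0.554 -0.166  0.246]
270 138 [ 0.554 -0.157  0.248]
266 140 [ 0.546 -0.17   0.23 ]
270 140 [ 0.552 -0.158  0.239]
```

View pics/s3z.png

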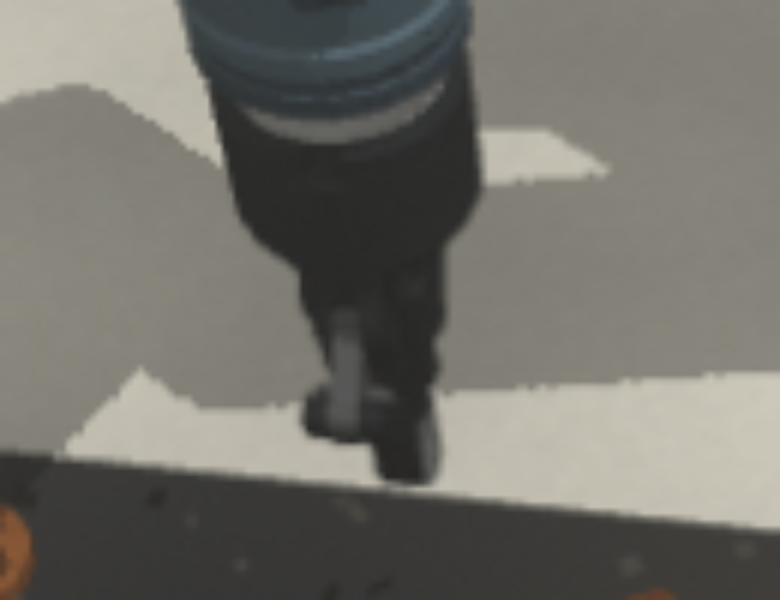

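Both the wrist and scene depths put the shut fingertip about 24 mm *behind* the reported TCP, where the text says 11 mm ahead. The jars and granite agree between cameras to 3 mm, so I'll go down in small steps and watch both the force and the picture.

Call:
drive_tool(increments=[[0,0,0,7.5,0,0,-1],[0,0,0,7.5,0,0,-1],[0,0,0,0,0,0,-1]])

```text
time_s: 3.32
eef_pos: [0.5379, -0.169, 0.2085]
eef_rot: [-0.457, -0.54, -0.457, 0.54]
wrist_force: [-0.0, 0.4, -0.1]
opening: -0.002
```

```bash
python3 st.py .5424 -.1695 .110
```

```text
3.325 [ 0.5379 -0.169   0.2085] yaw_y -9.55 xax [-0. -0. -1.] op -0.0017119970946541411 q [-0.515  0.156  1.635 -0.     1.35  -0.348] F [-0.02  0.43 -0.12]
tool delta [ 0.0985  0.0045 -0.0003]
```

Call:
drive_tool(increments=[[0.02,0.0045,0,0,0,0,-1],[0.025,0,0,0,0,0,-1],[0.025,0,0,0,0,0,-1],[0.0285,0,0,0,0,0,-1],[0,0,0,0,0,0,-1]])

```text
time_s: 3.95
eef_pos: [0.5406, -0.1674, 0.1062]
eef_rot: [-0.455, -0.538, -0.46, 0.54]
wrist_force: [-0.0, -0.1, 0.1]
opening: 0.001
```

```bash
python3 st.py .5424 -.1695 .075
python3 - <<'E'
from h import *
c=snap('wrist','w4.png');c=snap('scene','s4.png'); W=world(c)
m=(np.hypot(W[...,0]-.5424,W[...,1]+.1695)<.03)&(W[...,2]>.06); v,u=np.where(m); 
for vv in sorted(set(v))[-8:]: k=v==vv; print(vv,u[k].min(),u[k].max(),W[vv,u[k]].mean(0).round(3),W[vv,u[k],2].min().round(3))
E
```

```text
3.95 [ 0.5406 -0.1674  0.1062] yaw_y -9.42 xax [-0.006  0.003 -1.   ] op 0.0012765837503749078 q [-0.51   0.278  1.71  -0.     1.16  -0.346] F [-0.03 -0.15  0.14]
tool delta [0.0311 0.0024 0.0019]
169 270 276 [ 0.554 -0.162  0.14 ] 0.134
170 273 275 [ 0.554 -0.161  0.136] 0.132
173 282 283 [ 0.517 -0.155  0.076] 0.075
174 282 284 [ 0.521 -0.153  0.077] 0.074
175 282 283 [ 0.523 -0.154  0.075] 0.073
176 283 283 [ 0.521 -0.153  0.068] 0.068
177 283 284 [ 0.523 -0.152  0.066] 0.066
178 283 284 [ 0.522 -0.152  0.061] 0.061
```

View pics/w4.png

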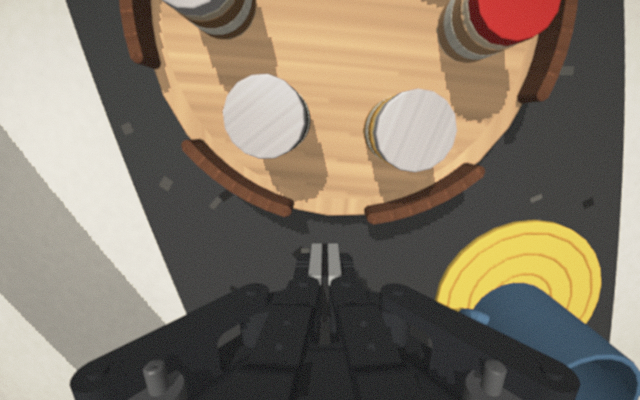

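View pics/s4.png

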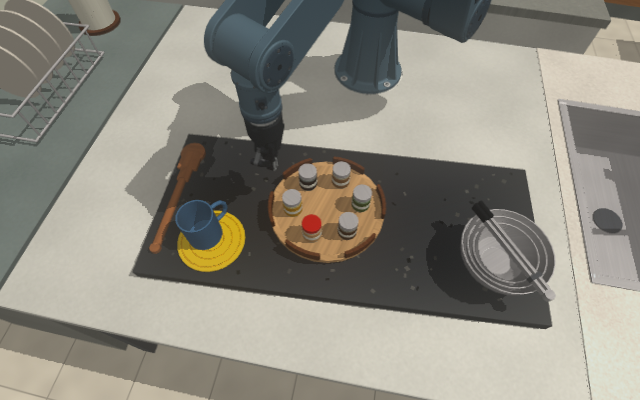

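Call:
drive_tool(increments=[[0.01,0,0,0,0,0,-1],[0.01,0,0,0,0,0,-1],[0.01,0,0,0,0,0,-1],[0,0,0,0,0,0,-1]])

```text
time_s: 4.55
eef_pos: [0.5423, -0.168, 0.0787]
eef_rot: [-0.456, -0.539, -0.458, 0.54]
wrist_force: [-0.0, 0.9, 0.6]
opening: -0.0
```

```bash
python3 st.py .5424 -.1695 .06
python3 - <<'E'
from h import *
c=snap('wrist','w5.png');c=snap('scene','s5.png'); cv2.imwrite('pics/s5z.png',cv2.resize(c['img'][110:230,220:360,::-1],None,fx=5,fy=5))
E
```

```text
4.55 [ 0.5423 -0.168   0.0787] yaw_y -9.45 xax [-0.002  0.001 -1.   ] op -0.0003541266226074774 q [-0.509  0.316  1.725 -0.     1.103 -0.344] F [-0.01  0.86  0.63]
tool delta [0.0187 0.0004 0.0015]
```

View pics/w5.png

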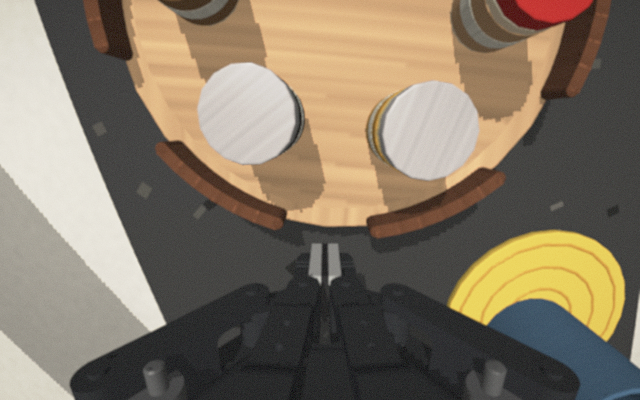

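View pics/s5z.png

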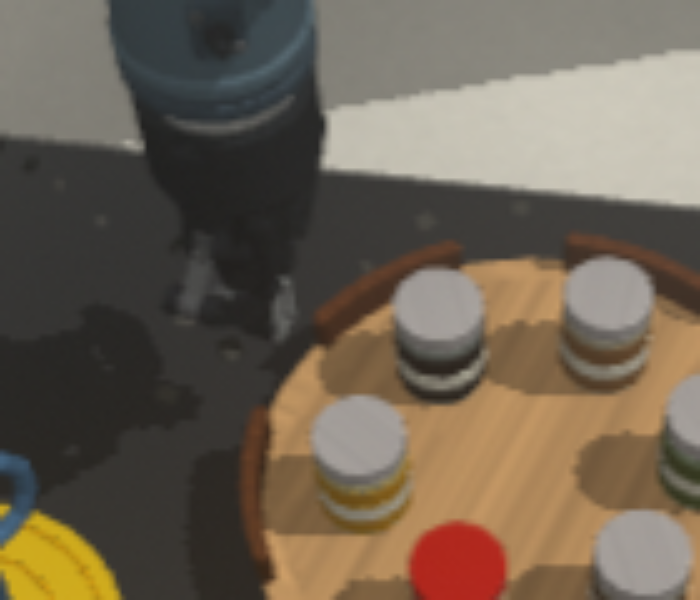

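The wrist view has the fingertip at (325,243) and the cut-out at (328,226), so they are lined up. The scene view shows the tip still above the rim. I'll go further down in small steps.

Call:
drive_tool(increments=[[0.007,0,0.001,0,0,0,-1],[0.007,0,0,0,0,0,-1],[0,0,0,0,0,0,-1],[0,0,0,0,0,0,-1]])

```text
time_s: 5.15
eef_pos: [0.543, -0.1694, 0.0658]
eef_rot: [-0.457, -0.54, -0.457, 0.54]
wrist_force: [-0.2, 0.5, 0.2]
opening: -0.0
```

```bash
python3 st.py .5424 -.1695 .046
```

```text
5.15 [ 0.543  -0.1694  0.0658] yaw_y -9.46 xax [-0.  0. -1.] op -0.0003587714454265973 q [-0.511  0.335  1.73   0.     1.076 -0.346] F [-0.2   0.51  0.21]
tool delta [ 0.0198 -0.0005  0.0002]
```

Call:
drive_tool(increments=[[0.004,0,0,0,0,0,-1],[0,0,0,0,0,0,-1]])

```text
time_s: 5.4
eef_pos: [0.5427, -0.1693, 0.0616]
eef_rot: [-0.457, -0.539, -0.457, 0.54]
wrist_force: [0.1, -0.8, -0.7]
opening: -0.003
```

```bash
python3 st.py .5424 -.1695 .046
```

```text
5.4 [ 0.5427 -0.1693  0.0616] yaw_y -9.46 xax [-0.001  0.    -1.   ] op -0.0027784728873827174 q [-0.511  0.342  1.732 -0.     1.068 -0.346] F [ 0.1  -0.85 -0.73]
tool delta [ 0.0156 -0.0003  0.0003]
```

No contact force, and by the text's figure the tip would already be in the deck. The cameras are right, so I'll continue to TCP 0.044 (tip about 0.068).

Call:
drive_tool(increments=[[0.006,0,0,0,0,0,-1],[0.006,0,0,0,0,0,-1],[0.005,0,0,0,0,0,-1],[0,0,0,0,0,0,-1]])

```text
time_s: 5.9
eef_pos: [0.5424, -0.1692, 0.0441]
eef_rot: [-0.457, -0.539, -0.458, 0.54]
wrist_force: [0.4, 0.7, 0.4]
opening: 0.001
```

```bash
python3 st.py .5424 -.1695 .044
python3 - <<'E'
from h import *
c=snap('wrist','w6.png'); W=world(c,c['hand_eye'])
for v in range(228,262,2): print(v,[W[v,u].round(3).tolist() for u in(300,317,331)])
c=snap('scene','s6.png'); cv2.imwrite('pics/s6z.png',cv2.resize(c['img'][110:230,220:360,::-1],None,fx=5,fy=5))
E
```

```text
5.9 [ 0.5424 -0.1692  0.0441] yaw_y -9.46 xax [-0.001  0.001 -1.   ] op 0.001266428511674478 q [-0.511  0.368  1.739 -0.     1.036 -0.346] F [0.41 0.74 0.37]
tool delta [0.0001 0.     0.0003]
228 [[-0.008, -0.012, -0.013], [-0.008, -0.002, -0.013], [-0.009, 0.006, -0.014]]
230 [[-0.009, -0.012, -0.012], [-0.009, -0.002, -0.012], [-0.009, 0.006, -0.012]]
232 [[-0.009, -0.012, -0.011], [-0.01, -0.002, -0.012], [-0.009, 0.006, -0.011]]
234 [[-0.009, -0.012, -0.01], [-0.01, -0.002, -0.01], [-0.009, 0.006, -0.01]]
236 [[-0.009, -0.012, -0.009], [-0.01, -0.002, -0.009], [-0.009, 0.006, -0.009]]
238 [[-0.009, -0.012, -0.007], [-0.008, -0.002, -0.007], [-0.009, 0.006, -0.008]]
240 [[0.015, -0.014, 0.004], [-0.009, -0.002, -0.006], [-0.008, 0.006, -0.006]]
242 [[0.015, -0.014, 0.005], [-0.009, -0.002, -0.005], [-0.009, 0.006, -0.005]]
244 [[0.015, -0.014, 0.007], [-0.027, -0.002, -0.011], [-0.027, 0.005, -0.011]]
246 [[0.015, -0.014, 0.008], [-0.03, -0.002, -0.012], [-0.029, 0.005, -0.011]]
248 [[0.015, -0.014, 0.009], [-0.032, -0.002, -0.011], [-0.032, 0.005, -0.012]]
250 [[0.015, -0.014, 0.011], [-0.034, -0.002, -0.012], [-0.035, 0.005, -0.012]]
252 [[0.014, -0.014, 0.012], [-0.037, -0.002, -0.012], [-0.038, 0.005, -0.012]]
254 [[0.016, -0.015, 0.014], [-0.039, -0.002, -0.011], [-0.038, 0.005, -0.011]]
256 [[-0.033, -0.01, -0.008], [-0.042, -0.002, -0.012], [-0.041, 0.005, -0.012]]
258 [[-0.034, -0.01, -0.007], [-0.043, -0.002, -0.011], [-0.043, 0.005, -0.012]]
260 [[-0.037, -0.01, -0.007], [-0.045, -0.001, -0.012], [-0.045, 0.005, -0.011]]
```

View pics/w6.png

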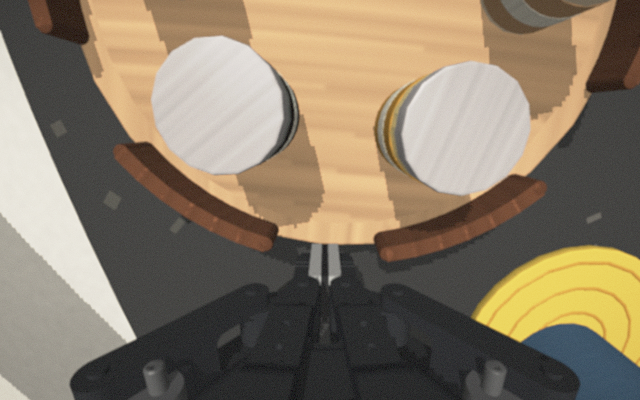

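View pics/s6z.png

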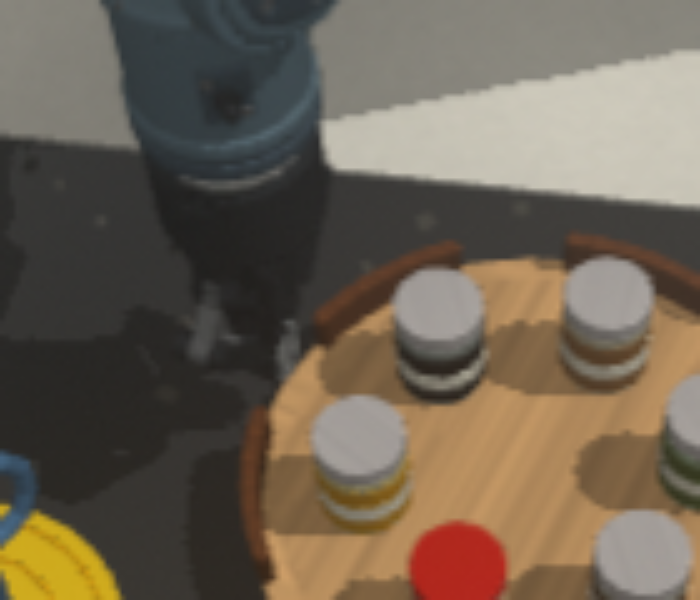

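Call:
drive_tool(increments=[[0.002,0,0,0,0,0,-1],[0,-0.0044,-0.0005,1.8,0,0,-1],[0,-0.0044,-0.0005,1.8,0,0,-1],[0,-0.0044,-0.0005,1.8,0,0,-1],[0,-0.0044,-0.0005,1.8,0,0,-1],[0,-0.0044,-0.0005,1.8,0,0,-1],[0,-0.0044,-0.0005,1.8,0,0,-1]])

```text
time_s: 6.88
eef_pos: [0.5179, -0.1601, 0.043]
eef_rot: [0.404, 0.581, 0.404, -0.581]
wrist_force: [0.8, -0.3, -0.4]
opening: 0.003
```

```bash
cat >> st.py <<'E'
C=np.array([.578,-.032]); d=p[:2]-C; print('r',np.hypot(*d).round(4),'phi',np.degrees(np.arctan2(d[1],d[0])).round(1))
c=camera('top'); W=world(c); im=c['img'].astype(int)
m=(im[...,0]>1.8*im[...,1])&(im[...,0]>80)&(W[...,2]>.1)&(np.hypot(W[...,0]-.578,W[...,1]+.032)<.12)
P=W[m][:,:2]
if len(P): e=P.mean(0)-C; print('red',len(P),P.mean(0).round(4),np.hypot(*e).round(4),np.degrees(np.arctan2(e[1],e[0])).round(1))
z=W[...,2]; R_=np.hypot(W[...,0]-.578,W[...,1]+.032)
n,l,s,cc=cv2.connectedComponentsWithStats(((z>.105)&(z<.12)&(R_<.115)).astype(np.uint8))
for i in range(1,n):
    if s[i,4]>100:
        e=W[l==i][:,:2].mean(0)-C; print('  jar',s[i,4],np.hypot(*e).round(4),np.degrees(np.arctan2(e[1],e[0])).round(1))
E
python3 st.py; python3 -c "
from h import *
c=snap('wrist','w7.png')"
```

```text
6.875 [ 0.5179 -0.1601  0.043 ] yaw_y -20.38 xax [ 0. -0. -1.] op 0.0030819326323694015 q [-0.519  0.319  1.809 -0.     1.013 -0.163] F [ 0.83 -0.29 -0.38]
r 0.1415 phi -115.1
red 189 [ 0.6555 -0.0582] 0.0818 -18.7
  jar 192 0.0819 -18.5
  jar 193 0.082 41.0
  jar 190 0.0814 -78.6
  jar 197 0.0818 101.0
  jar 172 0.0794 -139.6
  jar 198 0.0816 160.9
```

View pics/w7.png

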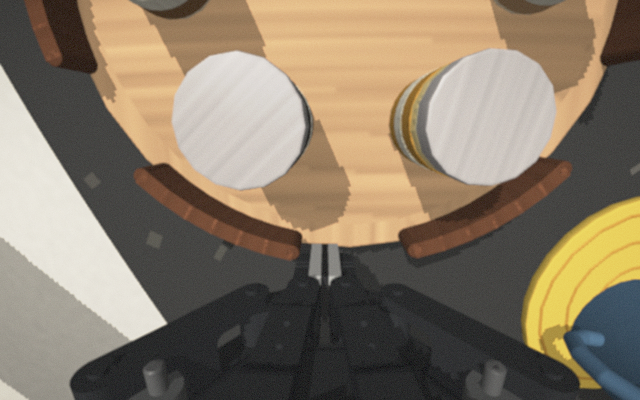

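The turntable is moving: the red jar has gone from −14.5° to −18.7°, all radii are about 82 mm, and the finger sits at the rim's end face at (300,245). The target is −176.7°. I'll keep sweeping.

Call:
drive_tool(increments=[[0,-0.0059,-0.0007,2.4,0,0,-1],[0,-0.0074,-0.0009,3,0,0,-1],[0,-0.0088,-0.0011,3.6,0,0,-1],[0,-0.0088,-0.0011,3.6,0,0,-1],[0,-0.0088,-0.0011,3.6,0,0,-1],[0,-0.0088,-0.0011,3.6,0,0,-1],[0,-0.0088,-0.0011,3.6,0,0,-1],[0,-0.0088,-0.0011,3.6,0,0,-1],[0,-0.0088,-0.0011,3.6,0,0,-1],[0,-0.0088,-0.0011,3.6,0,0,-1]])

```text
time_s: 8.22
eef_pos: [0.4569, -0.1038, 0.043]
eef_rot: [-0.215, -0.674, -0.215, 0.674]
wrist_force: [-0.3, -1.6, 0.4]
opening: -0.003
```

```bash
python3 st.py; python3 -c "
from h import *
c=snap('wrist','w8.png')"
```

```text
8.225 [ 0.4569 -0.1038  0.043 ] yaw_y -54.57 xax [ 0. -0. -1.] op -0.0029544367196381277 q [-0.477  0.175  1.994 -0.     0.973  0.475] F [-0.29 -1.62  0.42]
r 0.1408 phi -149.3
red 188 [ 0.6272 -0.0975] 0.082 -53.1
  jar 196 0.0823 6.9
  jar 192 0.0819 -52.8
  jar 193 0.0821 66.7
  jar 198 0.0814 -112.8
  jar 193 0.0816 126.5
  jar 161 0.0797 -175.1
```

View pics/w8.png

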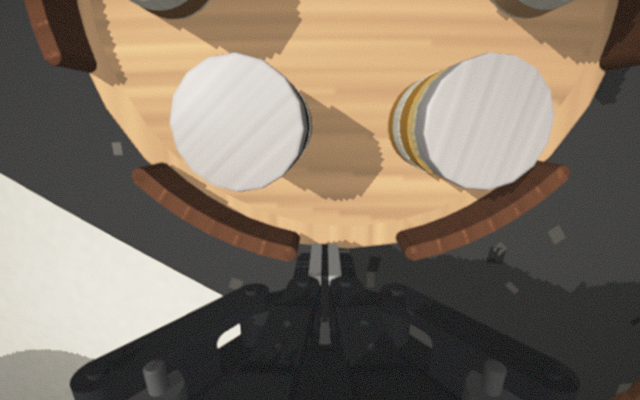

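Call:
drive_tool(increments=[[0,-0.0074,-0.0007,3,0,0,-1],[0,-0.0088,-0.0009,3.6,0,0,-1],[0,-0.0088,-0.0009,3.6,0,0,-1],[0,-0.0088,-0.0009,3.6,0,0,-1],[0,-0.0088,-0.0009,3.6,0,0,-1],[0,-0.0088,-0.0009,3.6,0,0,-1],[0,-0.0088,-0.0009,3.6,0,0,-1],[0,-0.0088,-0.0009,3.6,0,0,-1],[0,-0.0088,-0.0009,3.6,0,0,-1],[0,-0.0088,-0.0009,3.6,0,0,-1]])

```text
time_s: 9.57
eef_pos: [0.4371, -0.0208, 0.0431]
eef_rot: [0.001, 0.707, 0.001, -0.707]
wrist_force: [0.1, -1.1, -0.1]
opening: 0.0
```

```bash
python3 st.py
```

```text
9.575 [ 0.4371 -0.0208  0.0431] yaw_y -89.89 xax [ 0.001 -0.    -1.   ] op 7.302037452442192e-05 q [-0.32   0.109  2.07  -0.     0.962  1.249] F [ 0.12 -1.08 -0.13]
r 0.1414 phi 175.4
red 191 [ 0.5806 -0.1134] 0.0815 -88.1
  jar 191 0.0823 31.8
  jar 190 0.0819 -28.1
  jar 195 0.0812 -88.0
  jar 195 0.0817 91.3
  jar 192 0.0816 151.4
  jar 194 0.0812 -148.4
```

Call:
drive_tool(increments=[[0,-0.0074,-0.0008,3,0,0,-1],[0,-0.0088,-0.001,3.6,0,0,-1],[0,-0.0088,-0.001,3.6,0,0,-1],[0,-0.0088,-0.001,3.6,0,0,-1],[0,-0.0088,-0.001,3.6,0,0,-1],[0,-0.0088,-0.001,3.6,0,0,-1],[0,-0.0088,-0.001,3.6,0,0,-1],[0,-0.0088,-0.001,3.6,0,0,-1],[0,-0.0088,-0.001,3.6,0,0,-1],[0,-0.0088,-0.001,3.6,0,0,-1]])

```text
time_s: 10.88
eef_pos: [0.469, 0.0588, 0.0428]
eef_rot: [0.214, -0.674, 0.214, 0.674]
wrist_force: [-0.9, -0.4, 1.2]
opening: -0.004
```

```bash
python3 st.py; python3 -c "
from h import *
c=snap('wrist','w9.png')
c=snap('scene','s9.png')"
```

```text
10.875 [0.469  0.0588 0.0428] yaw_y -125.24 xax [-0.001  0.    -1.   ] op -0.004169977394272649 q [-0.127  0.184  1.983 -0.     0.975  2.059] F [-0.94 -0.38  1.19]
r 0.1418 phi 140.2
red 181 [ 0.5331 -0.1001] 0.0816 -123.4
  jar 194 0.0821 -3.5
  jar 195 0.082 56.1
  jar 198 0.0816 -63.4
  jar 195 0.0821 116.0
  jar 191 0.0814 -123.3
  jar 194 0.0814 176.2
```

View pics/w9.png

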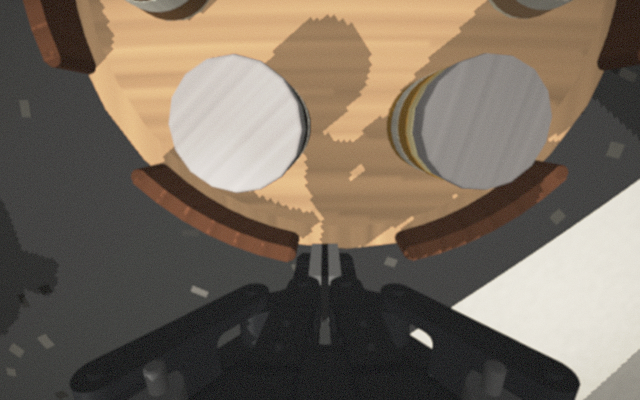

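View pics/s9.png

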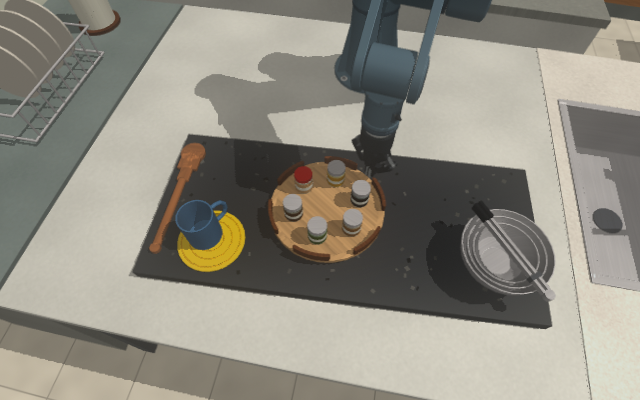

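The arc is going well, with the red jar at −123°, but joint 6 would run out of range in the last 53°. I'll free the finger, lift it, go back to the cut-out at −153.4° and finish from there.

Call:
drive_tool(increments=[[0,0.003,0.0005,0,0,0,-1],[0,0.003,0.0005,0,0,0,-1],[-0.015,0,0,0,0,0,-1],[-0.025,0,0,0,0,0,-1],[-0.03,0,0,0,0,0,-1],[-0.025,0,0,0,0,0,-1],[0,0,0,0,0,0,-1]])

```text
time_s: 11.9
eef_pos: [0.4667, 0.0542, 0.1408]
eef_rot: [-0.214, 0.676, -0.214, -0.672]
wrist_force: [-0.6, 0.2, -0.5]
opening: -0.003
```

Call:
drive_tool(increments=[[0,0.0177,0.0004,-7.2,0,0,-1],[0,0.0177,0.0004,-7.2,0,0,-1],[0,0.0177,0.0004,-7.2,0,0,-1],[0,0.0177,0.0004,-7.2,0,0,-1],[0,0.0177,0.0004,-7.2,0,0,-1],[0,0.0177,0.0004,-7.2,0,0,-1],[0,0.0177,0.0004,-7.2,0,0,-1],[0,0.0177,0.0004,-7.2,0,0,-1],[0,0.0177,0.0004,-7.2,0,0,-1],[0,0,0,0,0,0,-1]])

```text
time_s: 13.15
eef_pos: [0.444, -0.0958, 0.1373]
eef_rot: [-0.179, -0.684, -0.18, 0.684]
wrist_force: [0.6, -0.0, -0.3]
opening: -0.003
```

```bash
python3 st.py
```

```text
13.15 [ 0.444  -0.0958  0.1373] yaw_y -60.6 xax [-0.001  0.    -1.   ] op -0.00256126418904446 q [-0.475 -0.013  1.969 -0.     1.187  0.583] F [ 0.56 -0.04 -0.25]
r 0.1484 phi -154.5
red 191 [ 0.5311 -0.0988] 0.0817 -125.1
  jar 192 0.0821 -5.1
  jar 191 0.0822 54.9
  jar 191 0.0818 -65.0
  jar 193 0.0813 114.6
  jar 194 0.0816 -125.0
  jar 196 0.0813 174.8
```

```bash
python3 st.py .4493 -.0920 .042 | head -3
```

```text
13.2 [ 0.4437 -0.0951  0.1372] yaw_y -60.66 xax [-0.001  0.001 -1.   ] op 0.004284799726342165 q [-0.474 -0.014  1.97   0.     1.187  0.585] F [-0.09 -0.58 -0.01]
tool delta [ 0.0952  0.0002 -0.0064]
r 0.1484 phi -154.8
```

Call:
drive_tool(increments=[[0.01,0,-0.006,0,0,0,-1],[0.015,0,0,0,0,0,-1],[0.015,0,0,0,0,0,-1],[0,0,0,0,0,0,-1]])

```text
time_s: 13.75
eef_pos: [0.448, -0.0914, 0.0959]
eef_rot: [-0.179, -0.683, -0.181, 0.685]
wrist_force: [0.9, -0.5, -0.3]
opening: 0.001
```

```bash
python3 st.py .4493 -.0920 .042 | head -4;  python3 -c "
from h import *
c=snap('wrist','w10.png')"
```

```text
13.75 [ 0.448  -0.0914  0.0959] yaw_y -60.46 xax [-0.004  0.002 -1.   ] op 0.0010831878540548266 q [-0.462  0.06   1.991  0.     1.096  0.593] F [ 0.9  -0.45 -0.26]
tool delta [ 0.0539  0.0014 -0.0009]
r 0.1429 phi -155.5
red 192 [ 0.531  -0.0989] 0.0817 -125.1
```

View pics/w10.png

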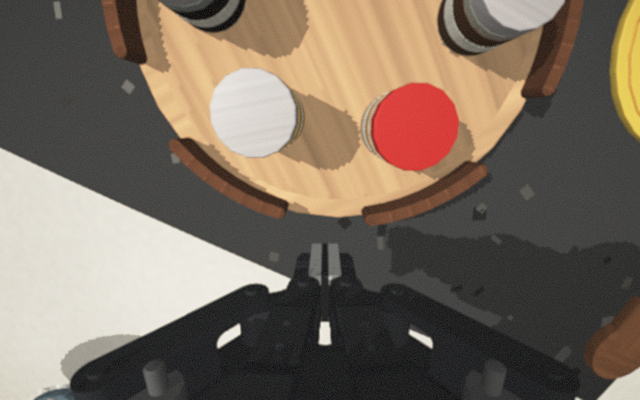

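The fingertip at (325,243) is in line with the gap between (287,210) and (363,215), whose centre is 325. I'll go on down.

Call:
drive_tool(increments=[[0.012,0.0005,0,0,0,0,-1],[0.012,0,0,0,0,0,-1],[0.012,0,0,0,0,0,-1],[0.01,0,0,0,0,0,-1],[0.005,0,0,0,0,0,-1],[0,0,0,0,0,0,-1]])

```text
time_s: 14.6
eef_pos: [0.4495, -0.0926, 0.0465]
eef_rot: [-0.18, -0.684, -0.18, 0.684]
wrist_force: [-0.3, 0.1, -0.7]
opening: -0.005
```

```bash
python3 st.py .4493 -.0920 .042 | head -4;  python3 -c "
from h import *
c=snap('wrist','w11.png')"
```

```text
14.6 [ 0.4495 -0.0926  0.0465] yaw_y -60.46 xax [-0.001  0.    -1.   ] op -0.004685171095829829 q [-0.463  0.149  2.015  0.     0.979  0.593] F [-0.34  0.09 -0.67]
tool delta [ 0.0045 -0.0006 -0.0001]
r 0.142 phi -154.8
red 192 [ 0.5312 -0.099 ] 0.0817 -125.0
```

View pics/w11.png

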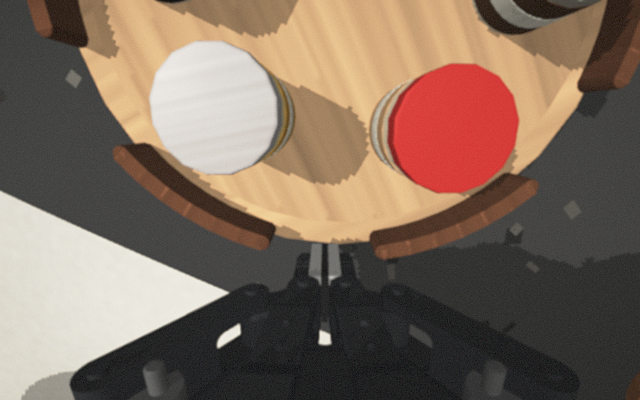

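Call:
drive_tool(increments=[[0.004,0,0,0,0,0,-1],[0,-0.0044,-0.0005,1.8,0,0,-1],[0,-0.0044,-0.0005,1.8,0,0,-1],[0,-0.0044,-0.0005,1.8,0,0,-1],[0,-0.0044,-0.0005,1.8,0,0,-1],[0,-0.0059,-0.0006,2.4,0,0,-1],[0,-0.0074,-0.0008,3,0,0,-1],[0,-0.0088,-0.001,3.6,0,0,-1],[0,-0.0088,-0.001,3.6,0,0,-1],[0,-0.0088,-0.001,3.6,0,0,-1]])

```text
time_s: 15.95
eef_pos: [0.437, -0.0367, 0.043]
eef_rot: [0.037, 0.706, 0.037, -0.706]
wrist_force: [0.3, -0.1, 0.9]
opening: -0.002
```

```bash
python3 st.py
```

```text
15.95 [ 0.437  -0.0367  0.043 ] yaw_y -83.98 xax [ 0. -0. -1.] op -0.0021110329489267754 q [-0.356  0.112  2.067 -0.     0.962  1.11 ] F [ 0.32 -0.05  0.93]
r 0.1411 phi -178.1
red 193 [ 0.5143 -0.0825] 0.0813 -141.6
  jar 194 0.0819 -21.5
  jar 190 0.0823 38.1
  jar 196 0.0814 -81.5
  jar 190 0.0817 98.0
  jar 196 0.0814 -141.7
  jar 173 0.0795 158.3
```

Call:
drive_tool(increments=[[0,-0.0088,-0.0009,3.6,0,0,-1],[0,-0.0088,-0.0009,3.6,0,0,-1],[0,-0.0088,-0.0009,3.6,0,0,-1],[0,-0.0088,-0.0009,3.6,0,0,-1],[0,-0.0088,-0.0009,3.6,0,0,-1],[0,-0.0088,-0.0009,3.6,0,0,-1],[0,-0.0074,-0.0008,3,0,0,-1],[0,-0.0059,-0.0006,2.4,0,0,-1],[0,-0.0044,-0.0005,1.8,0,0,-1],[0,0,0,0,0,0,-1]])

```text
time_s: 17.25
eef_pos: [0.4524, 0.0316, 0.0429]
eef_rot: [-0.138, 0.694, -0.138, -0.693]
wrist_force: [-0.4, 0.4, 0.2]
opening: 0.002
```

```bash
python3 st.py
```

```text
17.25 [0.4524 0.0316 0.0429] yaw_y -112.57 xax [ 0. -0. -1.] op 0.001634381030462152 q [-0.193  0.144  2.031  0.     0.967  1.772] F [-0.41  0.41  0.16]
r 0.1408 phi 153.1
red 184 [ 0.4978 -0.0446] 0.0811 -171.0
  jar 194 0.0821 8.9
  jar 193 0.0816 -51.0
  jar 191 0.0821 68.7
  jar 194 0.0817 -111.0
  jar 192 0.0817 128.5
  jar 192 0.0814 -171.4
```

Call:
drive_tool(increments=[[0,-0.0044,-0.0004,1.8,0,0,-1],[0,-0.0044,-0.0004,1.8,0,0,-1],[0,-0.0034,-0.0003,1.4,0,0,-1],[0,0,0,0,0,0,-1],[0,0,0,0,0,0,-1]])

```text
time_s: 17.92
eef_pos: [0.4583, 0.0422, 0.0429]
eef_rot: [-0.169, 0.687, -0.169, -0.687]
wrist_force: [-0.1, 0.3, 0.5]
opening: -0.003
```

```bash
python3 st.py
```

```text
17.925 [0.4583 0.0422 0.0429] yaw_y -117.62 xax [ 0. -0. -1.] op -0.0030818374257410497 q [-0.167  0.158  2.014  0.     0.97   1.886] F [-0.08  0.3   0.5 ]
r 0.1408 phi 148.2
red 183 [ 0.4973 -0.0375] 0.0809 -176.1
  jar 192 0.0821 4.3
  jar 194 0.0817 -55.6
  jar 193 0.082 63.8
  jar 195 0.0815 -115.8
  jar 194 0.082 123.7
  jar 196 0.0815 -176.0
```

The red jar is at −176°, within 1° of the target of −176.7°. I'll back off the end face, lift and withdraw.

Call:
drive_tool(increments=[[0,0.003,0.0005,0,0,0,-1],[0,0.003,0.0005,0,0,0,-1],[-0.01,0,0,0,0,0,-1],[-0.02,0,0,0,0,0,-1],[-0.03,0,0,0,0,0,-1],[-0.04,0,0,0,0,0,-1],[-0.04,0,0.02,0,0,0,-1],[0,0,0.04,0,0,0,-1],[0,0,0.03,0,0,0,-1],[0,0,0,0,0,0,-1]])

```text
time_s: 19.23
eef_pos: [0.3738, 0.0799, 0.1835]
eef_rot: [-0.169, 0.687, -0.168, -0.686]
wrist_force: [0.1, 0.2, 0.9]
opening: 0.001
```

```bash
python3 st.py; python3 -c "
from h import *
snap('scene','s12.png'); snap('top','t12.png')"
```

```text
19.225 [0.3738 0.0799 0.1835] yaw_y -117.57 xax [ 0.001  0.    -1.   ] op 0.0009242084851973937 q [-0.103 -0.262  2.086  0.     1.317  1.949] F [0.11 0.16 0.87]
r 0.2329 phi 151.3
red 190 [ 0.4971 -0.0379] 0.0811 -175.8
  jar 193 0.082 4.3
  jar 196 0.0816 -55.6
  jar 192 0.0821 63.8
  jar 196 0.0815 -115.7
  jar 197 0.0819 123.6
  jar 194 0.0817 -176.0
```

View pics/s12.png

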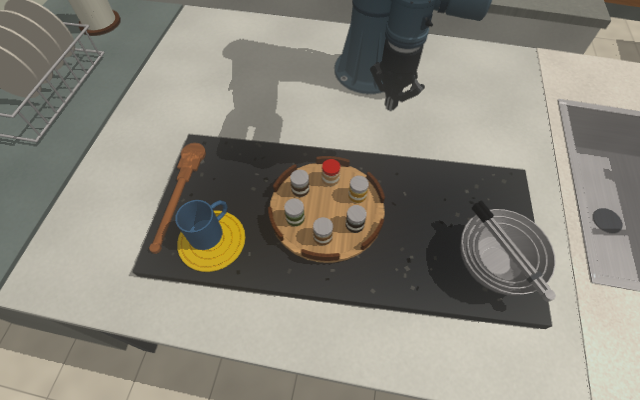

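View pics/t12.png

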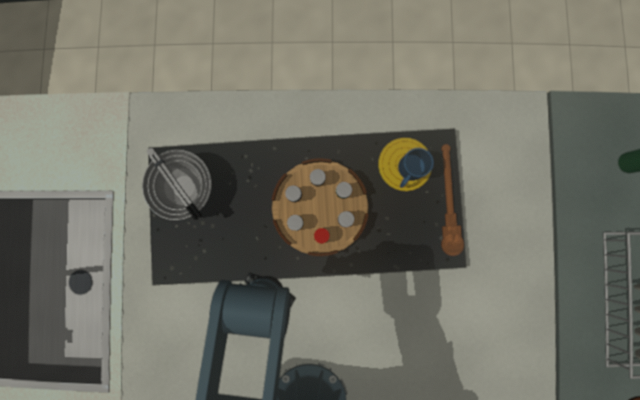

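The red lid is now at the front, at (321,236) in the top view. All six jars are standing, the bystanders look unmoved, and the hand is clear. Handing in.

```bash
python3 -c "
from h import *
print(hand_in())"
```

```text
the job is handed in; nothing more can be done
None
```

The red-lidded jar now stands at the front of the turntable, and I handed the job in at about 19 s with the hand well clear.

I turned the table clockwise by about 161° with the shut fingertips in the rim cut-outs. It took two strokes, because joint 6 would have run out of range in one.

**Last checks:**
- **Red jar:** it is at about −176°, and squarely facing the front edge is −176.7°. That is about 1 mm from the front place, with 25 mm allowed, and the reading did not change after I withdrew.
- **Other jars:** all six are standing, 81–82 mm from the axis.
- **Bystanders:** the bowls, tongs, mug and mwiko look unmoved in the top and scene pictures; I did not measure them.
- **Forces:** wrist force stayed within about 2 N at every reading.

**One disagreement:** both cameras put the shut fingertips about 24 mm behind the reported tool point, where the text says 11 mm ahead. I went down in small steps. At the depth where the text would have had the fingertips in the deck there was no contact, so I used the camera figure.

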